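# Clear a broken quarter-turn stud out of the T-slot plate

## Robot

A 6-joint arm with a two-finger parallel gripper is mounted at the origin on a cart in front of the work surface, level with it; the furniture and walls round the work are solid. World frame = base frame: x ahead of the robot, y to its left, z up, the work surface at z = 0. Lengths are in m, angles in rad, forces in N, time in s.
With the tool pointing down it reaches from about 0.3 to 0.95 m from the base axis. Payload 3.1 kg.
Tool frame: the origin (TCP) lies at the very end of the fingers, on their centre line; the grasp point (between the pads) lies 19 mm behind it (bot.grip_depth is the distance from the TCP to the grasp point, in m); z points along the fingers, x is the direction in which the jaws open and shut, and the axes are right-handed (so a half turn about z gives the same grasp; the last joint's range is limited). The gripper opens to 85 mm and grips with 20 to 120 N. Pads are 22 mm wide; open, the fingers measure 114 mm over their backs; the gripper's body (76 mm by 85 mm) begins 54 mm behind the grasp point. The pads swing forward as they close: fully open they stand 13 mm farther back than shut.
Start: joints at [-1.291, 0.308, 1.634, -0, 1.2, -0.07], TCP at [0.214, -0.587, 0.193] pointing down, gripper open.
Joint ranges: [-3.06, 3.06], [-0.79, 1.96], [0.05, 2.63], [-1.19, 4.34], [0.05, 2.64], [-2.94, 2.94]. Speed limits (rad/s): [2.79, 2.79, 3.14, 3.14, 3.14, 3.14].

## Interface

Orientations are given as a rotation vector (axis times angle).
In Python, from workcell import state, imaging, bot, nets gives the robot as it stands.
- The arm moves only by the tool send_rows, never from a script. Its arguments are lists of equal length, an entry for each row: "gripper": the closure in counts, from 0 (fully open) to 255 (shut); "translation": the shift along the world's x, y, z in m, a list of three; "yaw": the turn about the world's z in rad. In form: {"gripper": [gripper, ...], "translation": [[tx, ty, tz], ...], "yaw": [yaw, ...]}. A call has 1 to 10 rows; each row is the pose to reach, as a shift and turn from the pose commanded when the call began; what a row does not reach only later rows make up. A row lasts 1/12 s, in which the tool goes at most 41.7 mm and 7.16 degrees, less where a joint would pass 70% of its speed; a pose out of reach is approached as far as the arm can. A call with a gripper value outside its range is refused whole. The fingers move at their own pace and stop on an object; "grip_force" is the grip in N (left out, the last holds). Time passes only in rows, so rows that repeat a pose let the fingers close. It gives the time, the measured TCP pose, the force and the opening at its end, in the units of the state.
- state(): the state, without advancing time (a new reading comes with each control period).
- imaging.read_camera(name): name is "side" or "top" or "wrist"; returns a dict with "frame" (384x512x3 uint8, blue, green, red), "fx", "fy", "cx", "cy" (pixels), "R" (3x3) and "t" (3): a world point X has camera coordinates R X + t. Camera axes: x right, y down, z forward; pixel columns grow to the right and rows downward; lengths in m; the calibration is good to about 2 mm. A picture is of the moment at which its call begins. There is no depth.
- bot.job_done(): hands the job in, once; it reports no verdict.
Trained networks look in the newest picture that a camera, given by its name, has taken for a name from the list of things; names that differ only in an ending like _2 or _b are one class to them, and where a whole thing is asked for, a point or a joint stands for the part that bears it (a point fixed in the world has none). Each returns a list of dicts, best first, with "score" (0 to 1); they miss things now and then, are a little off and sometimes report something else, mostly with a low value. They report only what shows in the picture. A call takes as long as a camera call. They do not tell look-alikes from the thing itself.
- nets.recognise(name, camera): "rect" ([left, top, width, height] in pixels, round what is visible of it).
The state is a dict: "t": time; "joint_pos": joint angles; "qd": joint speeds; "joint_torque": joint torques, N m; "tcp_pos": TCP position; "ee_rot": TCP orientation; "force": force on the tool from outside, world axes, zero at the start; "torque": the same for the moment, N m; "finger_gap": finger opening in m.
Only numpy, scipy, OpenCV 4.12 (cv2) and the standard library are available. Lean on these libraries where they do the work, as an engineer would, in place of code of your own. Each camera call takes 0.05 s, during which the arm holds its last target.

## Task

One of the two clamp studs in the T-slot plate has lost a wing of its handle: turn that broken stud where it sits until its handle lies in line with the slot, lift it out and put it in the wire basket, bringing its lower end down below the basket's rim before you let go. Leave the sound stud locked where it is, and do not shove the basket or the things lying around.

Things in the scene. Friction and masses are not known exactly. Their poses are not given: they have to be found in the camera images.
- broken_stud_mid (a point): The reject: loose clamp stud, about 90 g, 54 mm tall, with one wing of its handle snapped off. Point on its axis, half-way up, 35 mm above the bench when seated; z up the stud, x along the handle. A 26 mm steel collar, 5 mm thick, sits on the plate (its underside 13 mm below the point); above it an 11 mm neck, 13 mm tall.
- broken_stud_handle (a point): Middle of the broken stud's black handle, on the axis, 16 mm above the stud's middle: 12 mm wide (y), 22 mm tall, reaching 24 mm from the axis to +x but only 6 mm to -x. May be gripped across its 12 mm. At the start it stands across the slot, 0.95 to 1.45 rad from the slot's line, counter-clockwise from above.
- broken_stud_head (a point): Middle of the broken stud's T-head, on the axis, 24 mm below the stud's middle: 24 mm long (parallel to the handle, x), 8 mm wide, 6 mm thick, on an 8 mm shank. Seated it has 2 mm of play up and sideways and turns freely either way. Locked under the lips unless the handle is within about 0.15 rad of the slot's line; then it lifts straight out.
- sound_stud_mid (a point): The sound stud, to be left alone: same as the broken one in size, make and locked attitude, but its handle is whole, 48 mm long, 24 mm to each side of the axis. Point on its axis, half-way up; x along the handle, z up. It stands in the same slot, 90 to 150 mm from the broken one, on either side of it.
- fixture: Aluminium T-slot plate fixed to the bench, 64 (x) x 234 (y) x 22 mm tall; origin at the centre of its underside, z up. One slot runs along its y axis through the middle: mouth 12 mm wide, lips 6 mm thick, under them a channel 30 mm wide and 12 mm high; the ends are capped.
- basket: Open steel-wire basket, loose, about 0.5 kg, 120 (x) x 150 (y) x 50 mm tall; origin at the centre of its underside, z up; walls 4 mm, floor 3 mm thick, inside 112 x 142 mm. It is empty.
- loupe: Bystander to be left alone: black loupe cup, 34 mm across, 31 mm tall; origin at the centre of its underside.
- parts_box: Bystander to be left alone: small clear open box of turned parts, 53 x 65 x 26 mm; origin at the centre of its underside.
- setting_block: Bystander to be left alone: aluminium setting block, 22 x 45 x 18 mm; origin at the centre of its underside.
- tape_roll: Bystander to be left alone: roll of pale tape, 100 mm across, 25 mm tall; origin at the centre of its underside.
There are look-alikes about, which are no part of the job. Leave any green look-alike of the part that bears broken_stud_mid alone.

How it is judged:
On the way, in this order (a step that is already met when the one before it is completed fails the run):
1. the broken stud is turned so that its handle lies in line with the slot (within 0.2 rad) while it is still seated (raised less than 5 mm) (angle between the x axis of broken_stud_mid and the y axis of fixture, either way round below 0.2 rad and z of broken_stud_mid in the frame of fixture between 0.03 and 0.04 m), for 0.1 s.
2. the broken stud is lifted clear of the plate (z of broken_stud_mid in the frame of fixture above 0.055 m), for 0.1 s.
3. still held, the broken stud's lower end is below the rim inside the basket (its middle less than 75 mm above the basket's underside) (x of broken_stud_mid in the frame of basket between -0.056 and 0.056 m and y of broken_stud_mid in the frame of basket between -0.071 and 0.071 m and z of broken_stud_mid in the frame of basket below 0.075 m and contact force between broken_stud and the fingers above 0.3 N), for 0.1 s.
At the end, for the whole second after the job is handed in: The broken stud lies released and still in the basket, its middle within the walls and under 50 mm above the basket's underside; the basket is flat, within 60 mm of its start; the sound stud is upright, within 12 mm of its start, its handle at least 0.7 rad from the slot's direction (x of broken_stud_mid in the frame of basket between -0.056 and 0.056 m and y of broken_stud_mid in the frame of basket between -0.071 and 0.071 m and z of broken_stud_mid in the frame of basket between 0 and 0.05 m and linear speed of broken_stud below 0.03 m/s and angle between basket's own z axis and vertical below 0.1 rad and distance of basket from where it was at the start of the episode below 0.06 m and distance of sound_stud_mid from where it was at the start of the episode below 0.012 m and angle between the x axis of sound_stud_mid and the y axis of fixture, either way round above 0.7 rad and angle between sound_stud_mid's own z axis and vertical below 0.15 rad); the robot touches nothing.
It fails at once if the sound stud moved more than 12 mm or turned to less than 0.7 rad from the slot (distance of sound_stud_mid from where it was at the start of the episode above 0.012 m or angle between the x axis of sound_stud_mid and the y axis of fixture, either way round below 0.7 rad).
It fails at once if the basket shoved more than 60 mm or tipped by more than 0.35 rad (distance of basket from where it was at the start of the episode above 0.06 m or angle between basket's own z axis and vertical above 0.35 rad).
It fails at once if a bystander (loupe, parts box, setting block, tape roll) moved more than 30 mm (distance of any of loupe, parts_box, setting_block, tape_roll from where it was at the start of the episode above 0.03 m).
It also fails if it takes over 48 s, if anything falls off the work surface, if the arm or the gripper's body presses on something with over 40 N, if the wrist force passes 120 N, or if a joint passes its speed limit or range.

## Working session

There is one attempt and no reset: what is moved stays moved. The work goes in short steps, Python scripts to look and compute and a tool call to move; the robot and the scene stay as the last step left them, time stands still between calls to the robot, and variables do not carry over. Pictures are saved under pics/ and viewed, and the job is handed in when it is done.

Besides the shell and the picture viewer there is one more tool, called as a command line: name --pt "numbers of a row" for each row, then --argument value for the rest. send_rows: Moves the arm, as the interface text tells. Its arguments: {"type":"object","properties":{"gripper":{"type":"array","items":{"type":"number"}},"translation":{"type":"array","items":{"type":"array","items":{"type":"number"}}},"yaw":{"type":"array","items":{"type":"number"}},"grip_force":{"type":"number"}},"required":["gripper","translation","yaw"]}

```bash
mkdir -p pics
cat > h.py <<'E'
import numpy as np, cv2
from workcell import state, imaging, bot, nets
def cam(n,f=None):
    c=imaging.read_camera(n)
    if f: cv2.imwrite('pics/'+f,c['frame'])
    return c
def pix2w(c,u,v,z):
    R=np.array(c['R']);t=np.array(c['t'])
    d=R.T@np.array([(u-c['cx'])/c['fx'],(v-c['cy'])/c['fy'],1]);o=-R.T@t
    return o+d*(z-o[2])/d[2]
def proj(c,X):
    p=np.array(c['R'])@np.array(X)+np.array(c['t'])
    return np.array([c['fx']*p[0]/p[2]+c['cx'],c['fy']*p[1]/p[2]+c['cy']])
E
python3 - <<'E'
from h import *
s=state();print(s['t'],s['tcp_pos'],s['ee_rot'],s['finger_gap'],bot.grip_depth)
for n in ['top','side','wrist']:
    c=cam(n,n+'0.png');print(n,c['fx'],c['cx'],c['cy'],(-np.array(c['R']).T@np.array(c['t'])).round(3))
    for k in ['broken_stud_mid','sound_stud_mid','fixture','basket']:
        print(k,[(np.round(d['rect']).tolist(),round(d['score'],2)) for d in nets.recognise(k,n)[:4]])
a=cv2.imread('pics/top0.png');b=cv2.imread('pics/side0.png')
E
```

```text
0.0 [ 0.21391249 -0.58625322  0.19180377] [-2.57286383  1.80016144  0.00290647] 0.08561899987780006 0.0187
top 469.8269819567963 254.15204592997617 189.12930856922793 [ 0.443 -0.093  1.485]
broken_stud_mid []
sound_stud_mid []
fixture [([248.0, 183.0, 74.0, 42.0], 0.63)]
basket [([138.0, 184.0, 48.0, 39.0], 0.82)]
side 428.4514983907282 254.8772393172436 187.51369268893927 [ 0.346 -1.059  0.542]
broken_stud_mid [([237.0, 225.0, 21.0, 19.0], 0.81), ([304.0, 228.0, 7.0, 23.0], 0.56)]
sound_stud_mid [([243.0, 201.0, 17.0, 21.0], 0.79)]
fixture [([232.0, 206.0, 34.0, 58.0], 0.72)]
basket [([241.0, 199.0, 18.0, 22.0], 0.65)]
wrist 302.3025162891625 262.6856022068935 188.17197453705327 [ 0.28  -0.563  0.374]
broken_stud_mid []
sound_stud_mid []
fixture []
basket []
```

View pics/top0.png

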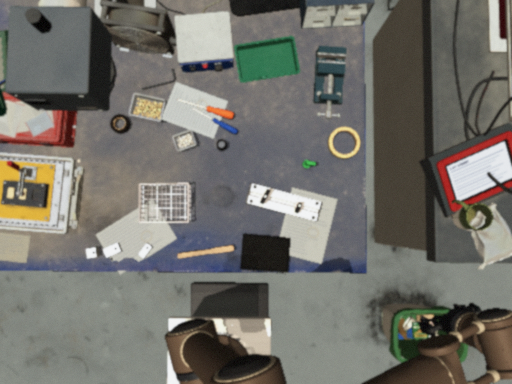

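View pics/side0.png

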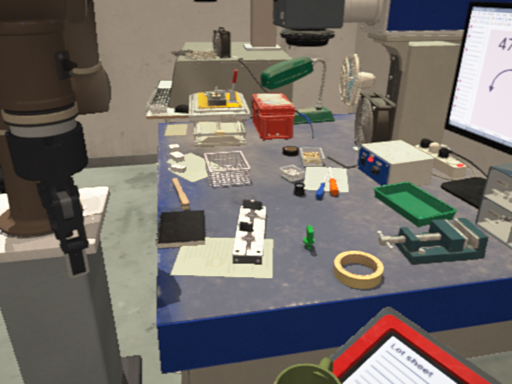

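Run:
```python
import cv2
a=cv2.imread('pics/top0.png')[165:245,230:340]
cv2.imwrite('pics/top0c.png',cv2.resize(a,None,fx=7,fy=7,interpolation=cv2.INTER_CUBIC))
a=cv2.imread('pics/side0.png')[180:280,190:330]
cv2.imwrite('pics/side0c.png',cv2.resize(a,None,fx=5.5,fy=5.5,interpolation=cv2.INTER_CUBIC))
```

```text
(no output)
```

View pics/top0c.png

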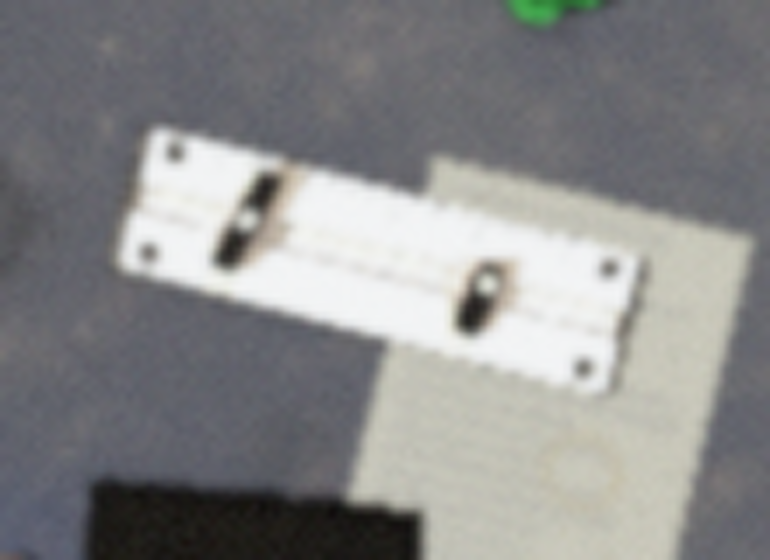

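View pics/side0c.png

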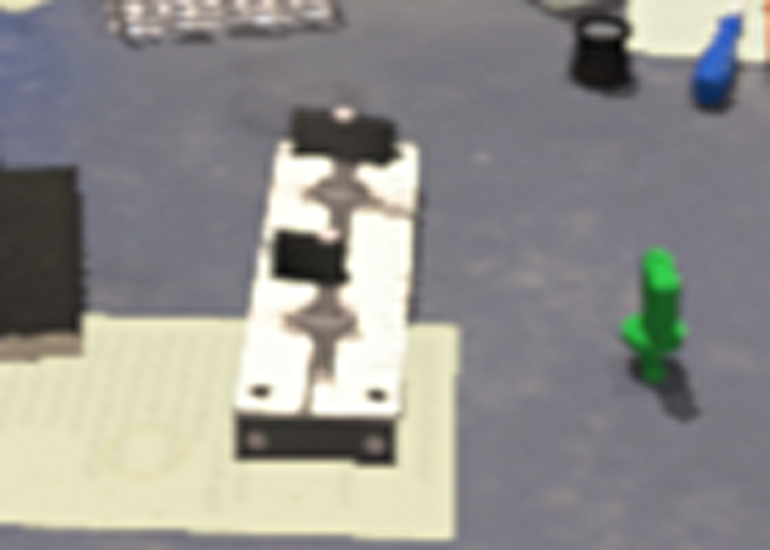

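Candidates: the short-handled black stud at top (299,206), the whole-handled black stud at (265,196), and the green look-alike at (310,163). I choose the one at (299,206): its handle runs one way only from the axis dot, towards the robot.

Run:
```python
from h import *
c=cam('top')
P=lambda u,v,z:pix2w(c,230+u/7-0.43,165+v/7-0.43,z).round(4)
ax=P(487,285,.064);tip=P(468,330,.062);sx=P(248,219,.064)
print('axis',ax,'tip',tip,'sound',sx, np.linalg.norm(ax-sx))
# plate corners
q=[P(*k,.022) for k in [(152,127),(118,268),(612,392),(645,255)]]
print(q,[np.linalg.norm(q[i]-q[(i+1)%4]) for i in range(4)],sum(q)/4)
sl=((q[0]+q[1])-(q[2]+q[3]));print('slot ang',np.arctan2(sl[1],sl[0]))
for n,(a,b) in {'sound':(P(268,178,.062),P(228,264,.062)),'brk':(P(490,270,.062),P(467,331,.062))}.items():
  d=b-a;print(n,np.arctan2(d[1],d[0]),np.linalg.norm(d))
for k in [(138,182),(189,182),(192,222),(139,223)]: print(pix2w(c,*k,.05).round(3))
s=cam('side');print(proj(s,ax),proj(s,tip),proj(s,sx))
a=c['frame'][165:245,110:220];cv2.imwrite('pics/bask.png',cv2.resize(a,None,fx=7,fy=7,interpolation=cv2.INTER_CUBIC))
print(state()['ee_rot'])
from scipy.spatial.transform import Rotation as R
print(R.from_rotvec(state()['ee_rot']).as_matrix().round(3))
```

```text
axis [ 0.4993 -0.2414  0.064 ] tip [ 0.4798 -0.2335  0.062 ] sound [ 0.5268 -0.1378  0.064 ] 0.10718773250703646
[array([ 0.57  , -0.0959,  0.022 ]), array([ 0.5069, -0.0815,  0.022 ]), array([ 0.454 , -0.3015,  0.022 ]), array([ 0.515 , -0.3163,  0.022 ])] [np.float64(0.06472225274200513), np.float64(0.22627065651559855), np.float64(0.06276973793158612), np.float64(0.2271588871252895)] [ 0.511475 -0.1988    0.022   ]
slot ang 1.330524769849622
sound 2.7159701852501614 0.04117341375208034
brk 2.7840631907910476 0.028288867068159536
[0.566 0.251 0.05 ]
[0.568 0.095 0.05 ]
[0.446 0.083 0.05 ]
[0.441 0.244 0.05 ]
[249.16096332 221.81341228] [239.96653113 221.67818439] [252.3635754  200.08047451]
[ 2.57403464e+00 -1.80101126e+00  8.91050962e-05]
[[ 0.343 -0.939  0.   ]
 [-0.939 -0.343 -0.   ]
 [ 0.     0.    -1.   ]]
```

View pics/bask.png

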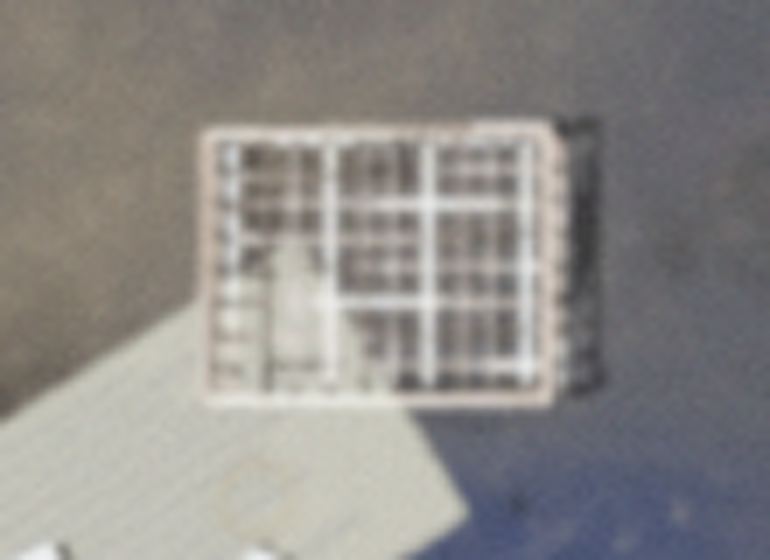

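Top view: broken stud's axis is at about (0.499,-0.241), handle pointing at about 2.75 rad, slot at 1.33 rad. The side view agrees to within 1 px. The sound stud is 107 mm away. I'll move to hover with the jaws across the handle.

send_rows --gripper '[0, 0, 0, 0, 0, 0, 0, 0, 0, 0]' --pt "0.028 0.035 0" --pt "0.057 0.069 0" --pt "0.085 0.104 0" --pt "0.114 0.138 0" --pt "0.142 0.173 0" --pt "0.171 0.208 0" --pt "0.2 0.242 0" --pt "0.228 0.277 0" --pt "0.257 0.311 0" --pt "0.285 0.346 0" --yaw '[0.12, 0.24, 0.36, 0.48, 0.6, 0.72, 0.84, 0.96, 1.08, 1.2]'

```text
t: 1.68
tcp_pos: [0.4803, -0.264, 0.1935]
ee_rot: [3.141, -0.024, 0.001]
force: [0.9, -0.6, 0.2]
finger_gap: 0.0854
```

send_rows --gripper '[0, 0, 0, 0, 0, 0, 0, 0, 0, 0]' --pt "0 0 -0.02" --pt "0 0 -0.02" --pt "0 0 -0.02" --pt "0 0 -0.02" --pt "0 0 -0.02" --pt "0 0 -0.02" --pt "0 0 -0.02" --pt "0 0 -0.02" --pt "0 0 -0.02" --pt "0 0 -0.02" --yaw '[0.12, 0.24, 0.36, 0.48, 0.6, 0.72, 0.84, 0.96, 1.08, 1.18]'

```text
t: 2.52
tcp_pos: [0.4792, -0.2657, 0.1732]
ee_rot: [2.624, 1.728, 0.0]
force: [-0.2, 0.6, 0.3]
finger_gap: 0.0855
```

```bash
cat > look.py <<'E'
from h import *
import sys
from scipy.spatial.transform import Rotation as R
n=sys.argv[1]
s=state();M=R.from_rotvec(s['ee_rot']).as_matrix()
print(s['t'],s['tcp_pos'],'head',np.arctan2(M[1,0],M[0,0]),s['finger_gap'],s['force'],s['joint_pos'].round(2) if hasattr(s['joint_pos'],'round') else s['joint_pos'])
c=cam('wrist','w%s.png'%n)
for X in [(.4993,-.2414,.064),(.4993,-.2414,.027),(.5268,-.1378,.064)]: print(proj(c,X))
np.save('w%s.npy'%n,np.array([0]))
import pickle;pickle.dump(c,open('w%s.pkl'%n,'wb'))
E
python3 look.py 1
```

```text
2.5167 [ 0.47923234 -0.26567708  0.1731742 ] head 1.1646892245943672 0.08549076609202763 [-0.15016238  0.59763861  0.30463596] [-0.59  0.18  1.83 -0.    1.13 -1.75]
[293.36568008 184.40523798]
[290.10867393 175.62580004]
[401.91483919 169.0442307 ]
```

View pics/w1.png

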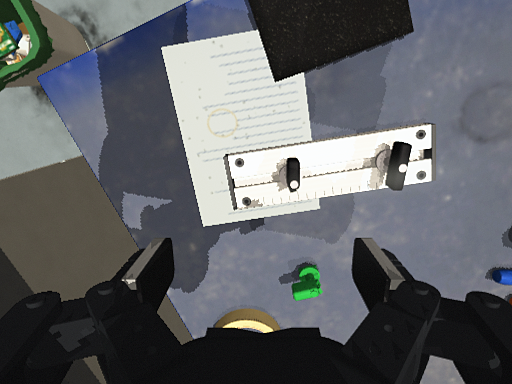

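The wrist view shows the broken stud's axis dot at (293,185), predicted (293.4,184.4). Next, the handle angle.

Run:
```python
import cv2
a=cv2.imread('pics/w1.png')[120:220,220:340]
cv2.imwrite('pics/w1c.png',cv2.resize(a,None,fx=6,fy=6,interpolation=cv2.INTER_CUBIC))
```

```text
(no output)
```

View pics/w1c.png

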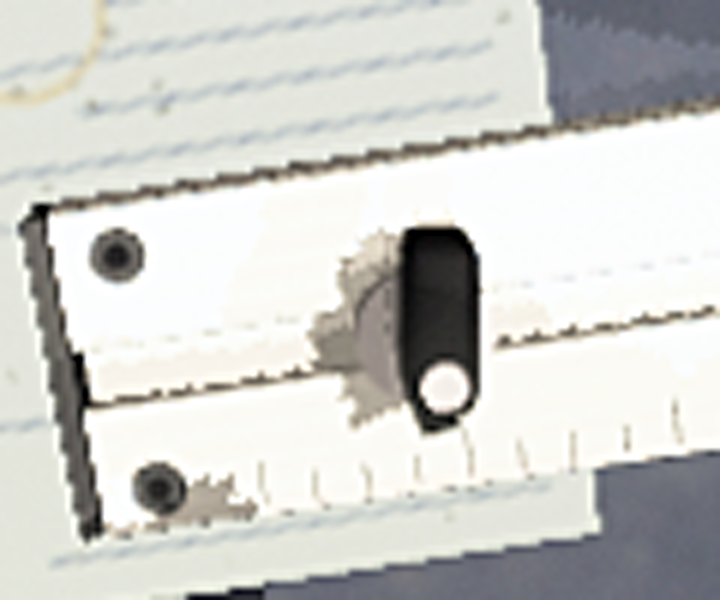

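Run:
```python
from h import *
import pickle;c=pickle.load(open('w1.pkl','rb'))
P=lambda u,v,z:pix2w(c,220+u/6-.4,120+v/6-.4,z)
ax=P(445,388,.064);print('axis',ax)
for a,b,z in [((480,390),(480,260),.062),((445,388),(440,228),.062),((402,360),(402,235),.062),((90,405),(720,310),.022),((50,210),(720,103),.022),((100,533),(720,450),.022)]:
  d=P(*b,z)-P(*a,z);print(np.arctan2(d[1],d[0]),np.linalg.norm(d))
```

```text
axis [ 0.49932455 -0.24098071  0.064     ]
2.7696769365780236 0.02207304771118255
2.7944455010875657 0.02705526483734024
2.757816628241957 0.02103543536326323
1.3199358451718317 0.12004593837844817
1.323982665103728 0.12389108865791318
1.3056488042537604 0.12044790091258746
```

send_rows --gripper '[0, 0, 0, 0, 0, 0, 0, 0, 0, 0]' --pt "0.01 0.012 0" --pt "0.02 0.0245 0" --pt "0.02 0.0245 -0.02" --pt "0.02 0.0245 -0.045" --pt "0.02 0.0245 -0.07" --pt "0.02 0.0245 -0.09" --pt "0.02 0.0245 -0.105" --pt "0.02 0.0245 -0.118" --pt "0.02 0.0245 -0.118" --pt "0.02 0.0245 -0.118" --yaw '[0.015, 0.03, 0.03, 0.03, 0.03, 0.03, 0.03, 0.03, 0.03, 0.03]'

```text
t: 3.4
tcp_pos: [0.4986, -0.2408, 0.0544]
ee_rot: [-2.602, -1.757, 0.001]
force: [0.2, -0.4, 0.9]
finger_gap: 0.0853
```

```bash
python3 look.py 2
```

```text
3.4 [ 0.49858681 -0.24079666  0.05444714] head 1.1877081101951719 0.0853005558538425 [ 0.16397534 -0.37261792  0.92477843] [-0.53  0.35  1.9   0.    0.9  -1.72]
[262.78013878 223.20681374]
[262.72664044 203.61463118]
[440.51088149 202.70773869]
```

View pics/w2.png

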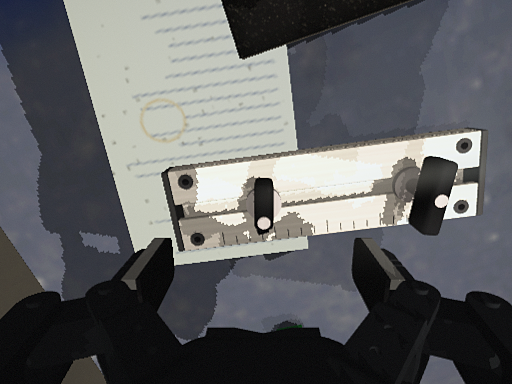

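The dot at (264,223) sits midway between the jaws and the handle is parallel to the pads. I'll descend and close.

send_rows --gripper '[0, 0, 120, 255, 255, 255, 255, 255, 255, 255]' --pt "0.0005 0 -0.01" --pt "0.0005 0 -0.019" --pt "0.0005 0 -0.019" --pt "0.0005 0 -0.019" --pt "0.0005 0 -0.019" --pt "0.0005 0 -0.019" --pt "0.0005 0 -0.019" --pt "0.0005 0 -0.019" --pt "0.0005 0 -0.019" --pt "0.0005 0 -0.019" --yaw '[0, 0, 0, 0, 0, 0, 0, 0, 0, 0]' --grip_force 40

```text
t: 4.28
tcp_pos: [0.4998, -0.2412, 0.0363]
ee_rot: [2.602, 1.759, 0.0]
force: [-0.3, 0.8, 0.6]
finger_gap: -0.0003
```

```bash
python3 look.py 3
```

```text
4.2833 [ 0.49980835 -0.24124472  0.03625125] head 1.188948869351219 -0.0002641663810788338 [-0.27578918  0.79482063  0.61957239] [-0.53  0.38  1.9   0.    0.86 -1.72]
[262.68257871 233.84385983]
[262.65944315 210.53588743]
[459.92063261 211.60850286]
```

View pics/w3.png

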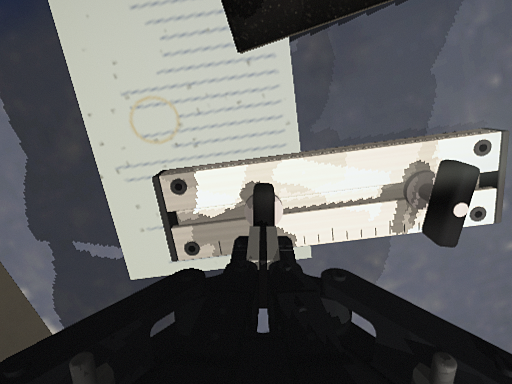

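The gap reads 0: the fingers closed on nothing. I'll look from the side before doing anything else.

Run:
```python
from h import *
c=cam('side','side3.png');t=cam('top','top3.png')
p=state()['tcp_pos'];print(p,proj(c,p),proj(t,p),proj(c,(.4993,-.241,.064)))
a=c['frame'][160:280,190:330];cv2.imwrite('pics/side3c.png',cv2.resize(a,None,fx=5,fy=5,interpolation=cv2.INTER_CUBIC))
w=cam('wrist');print('wristcam tcp',proj(w,p),proj(w,p+[0,0,.1]))
a=w['frame'][150:300,180:350];cv2.imwrite('pics/w3c.png',cv2.resize(a,None,fx=4,fy=4,interpolation=cv2.INTER_CUBIC))
```

```text
[ 0.49972441 -0.24119353  0.03612894] [249.33775487 232.47146138] [298.12188012 205.48941154] [249.1278578  221.72552286]
wristcam tcp [263.18805811 216.16982046] [263.82771594 329.5555893 ]
```

View pics/side3c.png

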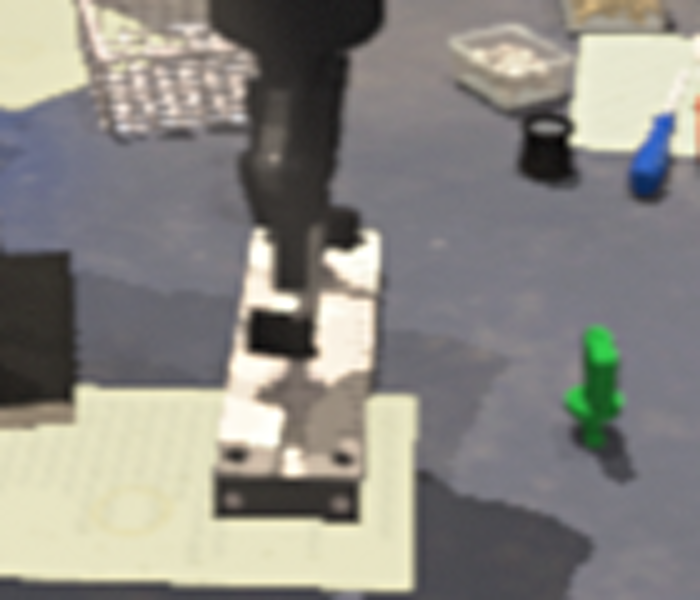

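View pics/w3c.png

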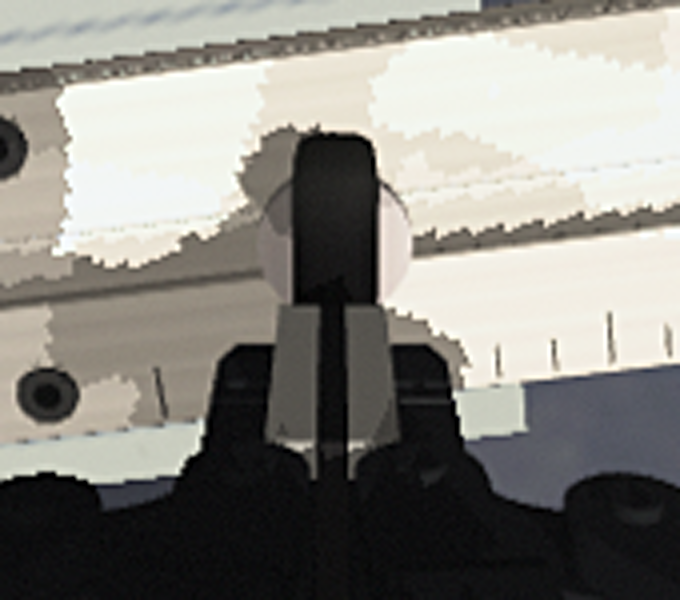

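The fingertips appear about 25 mm above the handle's base level, i.e. they shut over the handle's top, although the reported TCP z is 0.036. I'll raise them and check the fingertip height against clear background.

send_rows --gripper '[255, 255, 255, 255, 255]' --pt "0 0 0.02" --pt "0 0 0.05" --pt "0 0 0.08" --pt "0 0 0.08" --pt "0 0 0.08" --yaw '[0, 0, 0, 0, 0]'

```text
t: 4.9
tcp_pos: [0.5017, -0.2423, 0.1187]
ee_rot: [2.598, 1.757, 0.004]
force: [-0.3, 0.3, -0.7]
finger_gap: -0.0002
```

```bash
python3 look.py 4
python3 - <<'E'
from h import *
c=cam('side')
p=state()['tcp_pos'];print(p,state()['finger_gap'])
f=c['frame'].copy()
for k in range(0,60,20):
  print(k,proj(c,p+[0,0,k/1000]), 'crop',(proj(c,p+[0,0,k/1000])-[210,130])*7)
a=f[130:240,210:320];cv2.imwrite('pics/side4c.png',cv2.resize(a,None,fx=7,fy=7,interpolation=cv2.INTER_CUBIC)[:600])
w=cam('wrist');print(proj(w,p),proj(w,p+[0,0,.026]))
E
```

```text
4.9 [ 0.50172255 -0.24234296  0.11866251] head 1.1890047914425006 -0.0002137183359778491 [-0.33343867  0.32508554 -0.71189949] [-0.53  0.26  1.86 -0.    1.02 -1.72]
[263.07232256 188.2549017 ]
[263.03735305 177.03851908]
[396.29763158 172.62308949]
[ 0.49906138 -0.24081512  0.11549283] 2.435913792295889e-05
0 [248.98633777 201.17186493] crop [272.90436437 498.20305454]
20 [248.97781216 192.93779595] crop [272.84468512 440.56457165]
40 [248.96912781 184.55041536] crop [272.78389469 381.85290752]
[263.18002658 216.13626776] [263.28320245 233.10717473]
```

View pics/side4c.png

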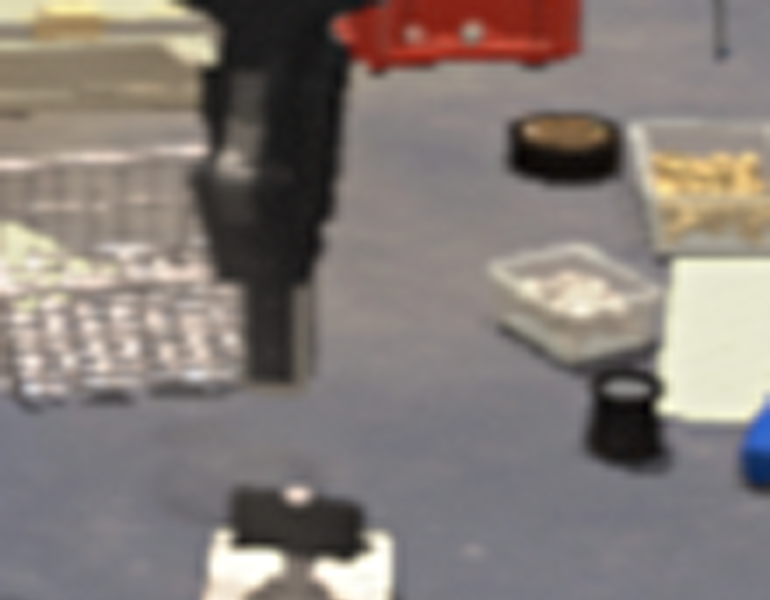

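View pics/w4.png

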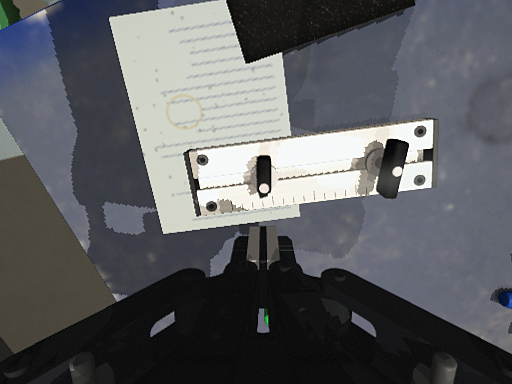

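Run:
```python
from h import *
from scipy.spatial.transform import Rotation as R
import pickle
w=cam('wrist');s=state();p=s['tcp_pos'];M=R.from_rotvec(s['ee_rot']).as_matrix()
for k in (0,.02,.03,.035,.04,.05):
  print(k,[proj(w,p+M@np.array([0,e,0])+[0,0,k]).round(1).tolist() for e in(-.011,.011)])
a=w['frame'][200:300,200:330];cv2.imwrite('pics/w5c.png',cv2.resize(a,None,fx=6,fy=6,interpolation=cv2.INTER_CUBIC))
```

```text
0 [[263.2, 199.3], [263.2, 231.4]]
0.02 [[263.3, 210.2], [263.3, 245.4]]
0.03 [[263.4, 216.6], [263.3, 253.6]]
0.035 [[263.4, 220.1], [263.4, 258.1]]
0.04 [[263.5, 223.8], [263.4, 262.8]]
0.05 [[263.5, 232.0], [263.5, 273.2]]
```

View pics/w5c.png

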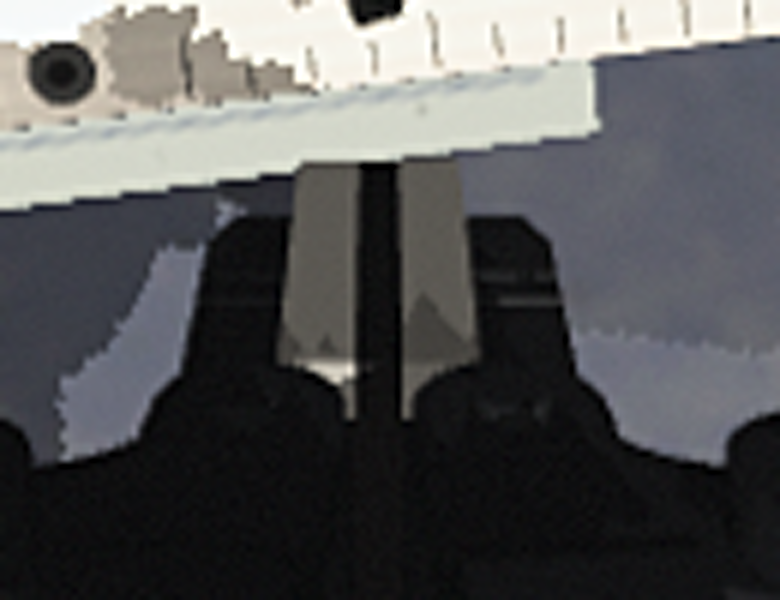

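Both views agree that the real fingertips sit about 40 mm above the reported TCP, and the empty close at TCP z=0.036 fits that too. I'll reopen and descend carefully in small steps, watching force and picture.

send_rows --gripper '[0, 0, 0, 0, 0, 0, 0, 0, 0, 0]' --pt "0 0 0" --pt "0 0 0" --pt "0 0 0" --pt "0 0 -0.02" --pt "0 0 -0.045" --pt "0 0 -0.065" --pt "0 0 -0.08" --pt "0 0 -0.09" --pt "0 0 -0.095" --pt "0 0 -0.095" --yaw '[0, 0, 0, 0, 0, 0, 0, 0, 0, 0]'

```text
t: 5.93
tcp_pos: [0.4988, -0.2407, 0.0199]
ee_rot: [-2.601, -1.758, 0.002]
force: [-0.5, -0.1, -0.5]
finger_gap: 0.0853
```

```bash
python3 look.py 6
python3 - <<'E'
from h import *
c=cam('side')
a=c['frame'][160:270,190:320];cv2.imwrite('pics/side6c.png',cv2.resize(a,None,fx=5,fy=5,interpolation=cv2.INTER_CUBIC))
E
```

```text
5.9333 [ 0.49884841 -0.24070779  0.01986119] head 1.1889616949561208 0.08529685426631023 [-0.5035645  -0.12194331 -0.54459936] [-0.53  0.4   1.91 -0.    0.83 -1.72]
[262.42934353 249.48197491]
[262.42876477 221.41258525]
[480.25384078 225.22577029]
```

View pics/side6c.png

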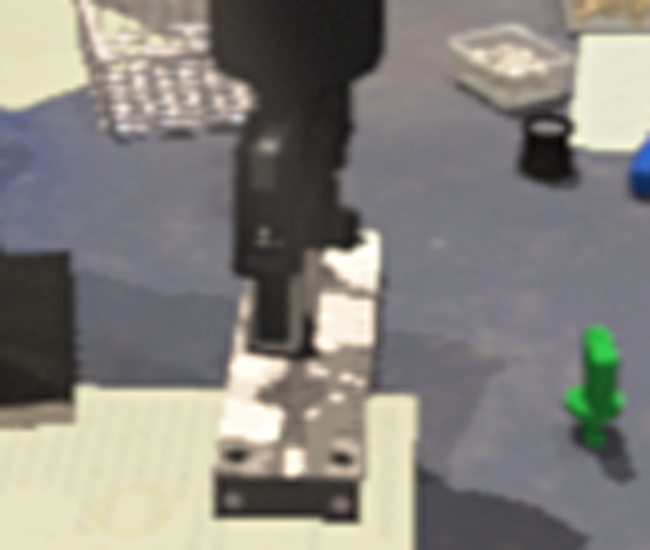

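View pics/w6.png

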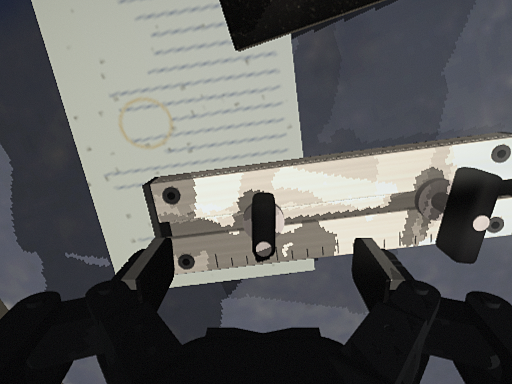

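Run:
```python
from h import *
c=cam('side');p=state()['tcp_pos'];j=np.array([np.cos(1.189),np.sin(1.189),0])
for k in (.03,.04,.05,.06):
  print(k,[((proj(c,p-j*e+[0,0,k])-[190,160])*5).round() for e in(.0425,.05,.057)])
```

```text
0.03 [array([280., 382.]), array([276., 391.]), array([273., 399.])]
0.04 [array([280., 362.]), array([276., 371.]), array([273., 379.])]
0.05 [array([280., 341.]), array([276., 350.]), array([273., 359.])]
0.06 [array([280., 321.]), array([276., 330.]), array([273., 338.])]
```

send_rows --gripper '[0, 0, 0, 0, 0]' --pt "0 0 -0.008" --pt "0 0 -0.016" --pt "0 0 -0.022" --pt "0 0 -0.024" --pt "0 0 -0.024" --yaw '[0, 0, 0, 0, 0]'

```text
t: 6.5
tcp_pos: [0.4987, -0.2406, -0.0041]
ee_rot: [-2.601, -1.758, 0.002]
force: [-0.6, 0.2, -0.2]
finger_gap: 0.0851
```

```bash
python3 look.py 7
```

```text
6.5 [ 0.49871158 -0.24060221 -0.00407674] head 1.1890150340224213 0.08511949733832173 [-0.56215123  0.21739451 -0.17705871] [-0.53  0.44  1.91  0.    0.79 -1.72]
[262.35933814 276.2598308 ]
[262.37514546 238.42540887]
[520.31157855 248.28910936]
```

View pics/w7.png

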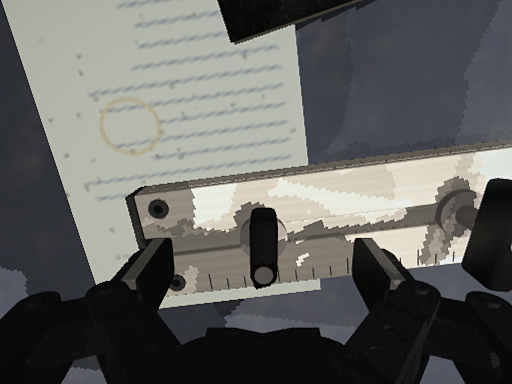

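The handle now sits between the pads, and the side view puts the real tip about 33 mm up once shut. I'll close.

send_rows --gripper '[120, 255, 255, 255, 255, 255, 255, 255]' --pt "0.0005 -0.0005 0" --pt "0.0005 -0.0005 0" --pt "0.0005 -0.0005 0" --pt "0.0005 -0.0005 0" --pt "0.0005 -0.0005 0" --pt "0.0005 -0.0005 0" --pt "0.0005 -0.0005 0" --pt "0.0005 -0.0005 0" --yaw '[0, 0, 0, 0, 0, 0, 0, 0]' --grip_force 40

```text
t: 7.22
tcp_pos: [0.5004, -0.2418, -0.0027]
ee_rot: [2.602, 1.759, 0.0]
force: [0.4, 0.2, 1.4]
finger_gap: 0.0111
```

```bash
python3 look.py 8
```

```text
7.2167 [ 0.500355   -0.2417843  -0.00271659] head 1.1889820255898427 0.011143408648338772 [0.38024388 0.19331588 1.44389975] [-0.53  0.44  1.91 -0.    0.79 -1.72]
[263.42026145 270.79943129]
[263.23507903 234.16810567]
[519.89182192 242.95139912]
```

View pics/w8.png

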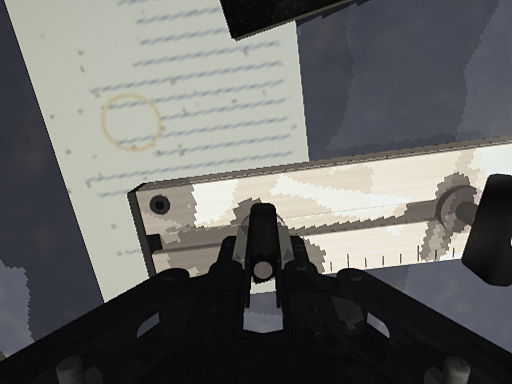

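Gripped: gap 11 mm, handle between the pads. Turning by -1.44 rad.

send_rows --gripper '[255, 255, 255, 255, 255, 255, 255, 255, 255, 255]' --pt "0 0 0" --pt "0 0 0" --pt "0 0 0" --pt "0 0 0" --pt "0 0 0" --pt "0 0 0" --pt "0 0 0" --pt "0 0 0" --pt "0 0 0" --pt "0 0 0" --yaw '[-0.05, -0.13, -0.21, -0.29, -0.37, -0.45, -0.53, -0.61, -0.69, -0.76]'

```text
t: 8.1
tcp_pos: [0.5004, -0.2421, -0.0027]
ee_rot: [3.07, 0.663, 0.0]
force: [-0.8, -1.2, 1.1]
finger_gap: 0.0111
```

send_rows --gripper '[255, 255, 255, 255, 255, 255, 255, 255, 255, 255]' --pt "0 0 0" --pt "0 0 0" --pt "0 0 0" --pt "0 0 0" --pt "0 0 0" --pt "0 0 0" --pt "0 0 0" --pt "0 0 0" --pt "0 0 0" --pt "0 0 0" --yaw '[-0.08, -0.16, -0.24, -0.32, -0.4, -0.48, -0.56, -0.64, -0.68, -0.68]'

```text
t: 8.93
tcp_pos: [0.5003, -0.242, -0.0027]
ee_rot: [3.116, -0.394, 0.0]
force: [0.4, -0.5, 1.6]
finger_gap: 0.0115
```

send_rows --gripper '[255, 255, 255]' --pt "0 0 0" --pt "0 0 0" --pt "0 0 0" --yaw '[0, 0, 0]'

```text
t: 9.18
tcp_pos: [0.5003, -0.242, -0.0027]
ee_rot: [3.117, -0.392, 0.001]
force: [-0.4, -0.9, 2.3]
finger_gap: 0.0111
```

```bash
python3 look.py 9
```

```text
9.1833 [ 0.50034628 -0.24198562 -0.00271319] head -0.25024382592918604 0.011149079680265702 [-0.42002693 -0.92943998  2.31082795] [-0.53  0.44  1.91 -0.    0.79 -0.28]
[260.96382406 270.97591993]
[261.39646915 234.27672379]
[263.64593553 -17.61724387]
```

View pics/w9.png

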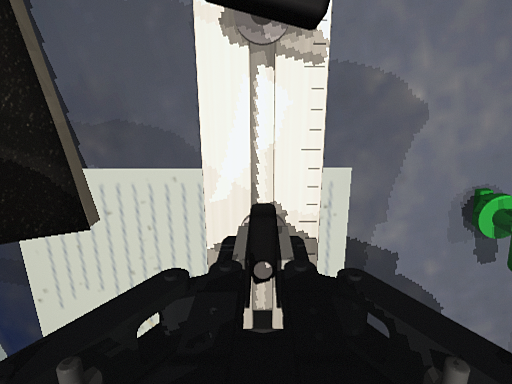

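The handle (263,205–275) lies in line with the slot. Lifting slowly at first.

send_rows --gripper '[255, 255, 255, 255, 255, 255]' --pt "0 0 0.003" --pt "0 0 0.006" --pt "0 0 0.01" --pt "0 0 0.014" --pt "0 0 0.018" --pt "0 0 0.018" --yaw '[0, 0, 0, 0, 0, 0]'

```text
t: 9.73
tcp_pos: [0.501, -0.242, 0.0162]
ee_rot: [3.116, -0.393, 0.003]
force: [0.9, -0.2, -0.8]
finger_gap: 0.0113
```

```bash
python3 look.py 10
```

```text
9.7333 [ 0.50103395 -0.24203957  0.01616194] head -0.2509187480995983 0.011257581606372281 [ 0.93441777 -0.19464836 -0.82857055] [-0.53  0.41  1.91  0.    0.82 -0.28]
[259.94093085 250.21981872]
[260.43759368 221.2080382 ]
[261.74846507   1.02846268]
```

View pics/w10.png

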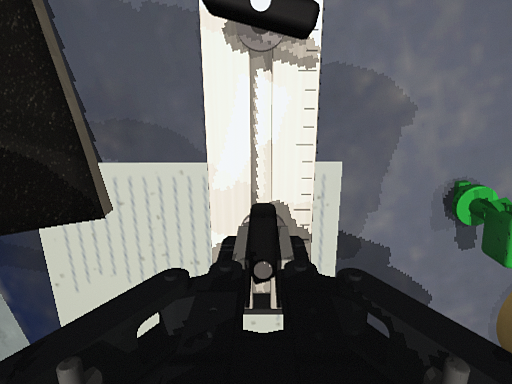

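The stud is following freely with no load. I'll raise it well above the sound stud and measure the basket while doing so.

send_rows --gripper '[255, 255, 255, 255, 255]' --pt "0 0 0.015" --pt "0 0 0.04" --pt "0 0 0.065" --pt "0 0 0.085" --pt "0 0 0.085" --yaw '[0, 0, 0, 0, 0]'

```text
t: 10.2
tcp_pos: [0.5038, -0.2437, 0.1049]
ee_rot: [3.113, -0.393, 0.013]
force: [1.8, -0.4, -0.9]
finger_gap: 0.0111
```

Run:
```python
from h import *
c=cam('top','t11.png');s=cam('side','s11.png')
P=lambda u,v,z:pix2w(c,110+u/7-.43,165+v/7-.43,z)
q=[P(*k,.05) for k in [(203,128),(553,122),(553,402),(207,402)]]
print(np.round(q,3),np.mean(q,0),state()['tcp_pos'],state()['finger_gap'])
a=s['frame'][130:270,190:320];cv2.imwrite('pics/s11c.png',cv2.resize(a,None,fx=4.2,fy=4.2,interpolation=cv2.INTER_CUBIC))
```

```text
[[0.563 0.249 0.05 ]
 [0.568 0.096 0.05 ]
 [0.446 0.094 0.05 ]
 [0.444 0.244 0.05 ]] [0.5052311  0.17062178 0.05      ] [ 0.50074918 -0.2419747   0.100748  ] 0.011146974317298946
```

View pics/s11c.png

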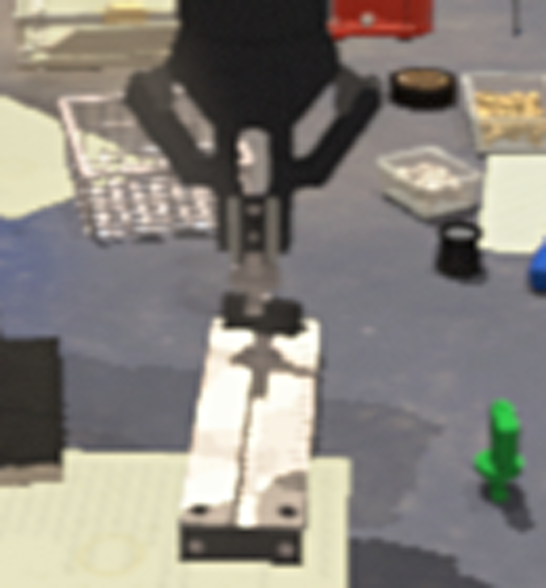

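The stud hangs from the gripper, clear of the plate; the sound stud still stands. Basket centre is (0.505,0.171), measured 121×151 mm, as it should be. Moving across.

send_rows --gripper '[255, 255, 255, 255, 255, 255, 255, 255, 255, 255]' --pt "0 0.012 0" --pt "0 0.036 0" --pt "0 0.064 0" --pt "0 0.094 0" --pt "0 0.124 0" --pt "0 0.154 0" --pt "0 0.184 0" --pt "0 0.214 0" --pt "0 0.244 0" --pt "0 0.274 0" --yaw '[0, 0, 0, 0, 0, 0, 0, 0, 0, 0]'

```text
t: 11.13
tcp_pos: [0.4975, 0.0345, 0.0979]
ee_rot: [3.117, -0.393, -0.007]
force: [-0.6, 1.6, -0.7]
finger_gap: 0.0109
```

send_rows --gripper '[255, 255, 255, 255, 255, 255, 255, 255, 255]' --pt "0.002 0.03 0" --pt "0.004 0.06 0" --pt "0.004 0.09 0" --pt "0.004 0.115 0" --pt "0.004 0.13 0" --pt "0.004 0.138 0" --pt "0.004 0.138 0" --pt "0.004 0.138 0" --pt "0.004 0.138 0" --yaw '[0, 0, 0, 0, 0, 0, 0, 0, 0]'

```text
t: 11.88
tcp_pos: [0.5033, 0.1694, 0.0992]
ee_rot: [3.116, -0.394, -0.003]
force: [0.1, -0.4, -0.5]
finger_gap: 0.0112
```

```bash
python3 look.py 12
python3 - <<'E'
from h import *
s=cam('side')
a=s['frame'][90:210,170:310];cv2.imwrite('pics/s12c.png',cv2.resize(a,None,fx=5,fy=5,interpolation=cv2.INTER_CUBIC))
E
```

```text
11.8833 [0.50334942 0.16942124 0.09924581] head -0.25146490259845156 0.011227968411867628 [ 0.06820513 -0.44150982 -0.45472032] [ 0.24  0.24  1.93 -0.    0.97  0.49]
[351.00008198 537.99507091]
[342.67064798 496.35199722]
[360.43618136 470.7129487 ]
```

View pics/w12.png

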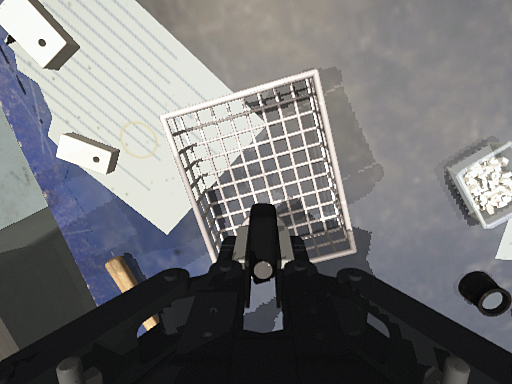

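View pics/s12c.png

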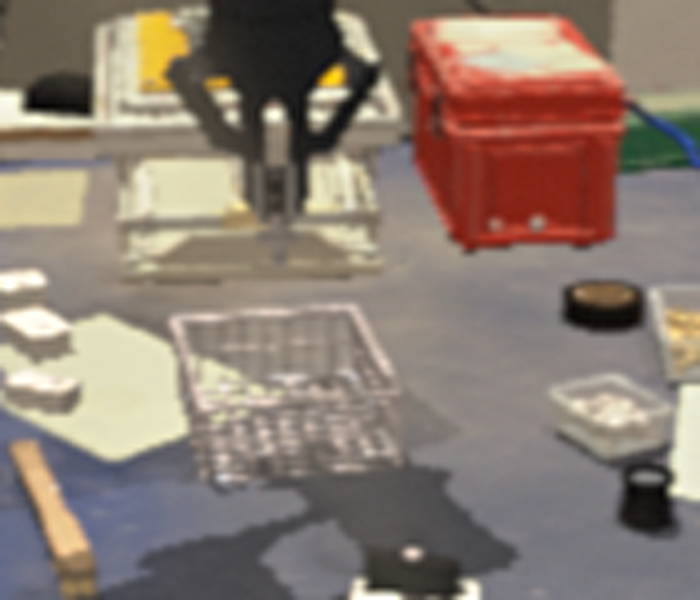

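Run:
```python
from h import *
import pickle;c=pickle.load(open('w12.pkl','rb'))
for X in [(.5635,.248,.05),(.445,.247,.05),(.566,.095,.05),(.446,.094,.05)]: print(proj(c,X))
s=cam('side')
for z in (.11,.14,.17): print(z,(proj(s,(.504,.1705,z))-[170,90])*5)
```

```text
[317.95940645  70.20755393]
[161.15962101 114.11610954]
[356.84903722 256.47442687]
[221.32995624 287.82134977]
0.11 [278.12867363 260.12363504]
0.14 [276.92191665 212.82451393]
0.17 [275.69093261 164.57580744]
```

The basket's rim corners project to within 2–3 px of those seen, (317,70), (163,117) and (355,252), so the stud is over the centre. Lowering to TCP z of about 0.005, which puts the stud's middle about 43 mm up.

send_rows --gripper '[255, 255, 255, 255, 255, 255, 255, 255]' --pt "0 0 -0.015" --pt "0 0 -0.035" --pt "0 0 -0.055" --pt "0 0 -0.072" --pt "0 0 -0.085" --pt "0 0 -0.094" --pt "0 0 -0.094" --pt "0 0 -0.094" --yaw '[0, 0, 0, 0, 0, 0, 0, 0]'

```text
t: 12.7
tcp_pos: [0.5041, 0.1698, 0.0059]
ee_rot: [3.116, -0.395, -0.001]
force: [0.7, -1.0, -0.2]
finger_gap: 0.0114
```

```bash
python3 look.py 13
python3 - <<'E'
from h import *
s=cam('side')
a=s['frame'][90:210,170:310];cv2.imwrite('pics/s13c.png',cv2.resize(a,None,fx=5,fy=5,interpolation=cv2.INTER_CUBIC))
E
```

```text
12.7 [0.50412011 0.16981274 0.00592317] head -0.25185376862993125 0.01138010080045691 [ 0.65337549 -1.01552075 -0.24174046] [ 0.24  0.39  1.96 -0.    0.79  0.49]
[382.12657618 697.0254218 ]
[367.21614711 622.26378445]
[399.58730019 623.51576224]
```

View pics/s13c.png

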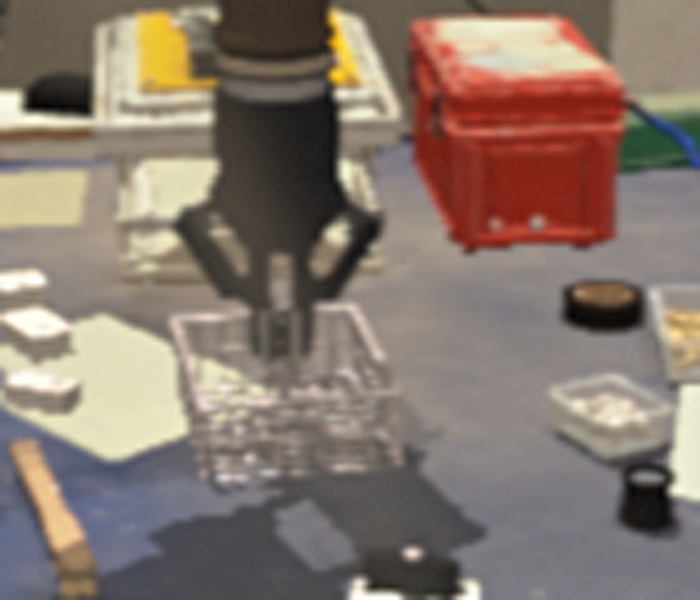

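View pics/w13.png

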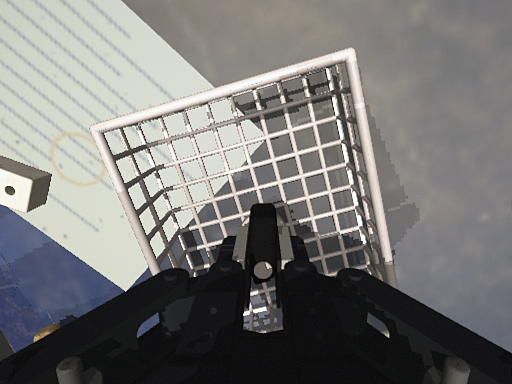

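Held inside the basket, well below the rim, and the basket hasn't moved. I'll open part-way, since full opening is as wide as the basket, and then retreat upward.

send_rows --gripper '[190, 160, 135, 135, 135, 135]' --pt "0 0 0" --pt "0 0 0" --pt "0 0 0" --pt "0 0 0" --pt "0 0 0" --pt "0 0 0" --yaw '[0, 0, 0, 0, 0, 0]'

```text
t: 13.3
tcp_pos: [0.5043, 0.1704, 0.0062]
ee_rot: [-3.117, 0.393, -0.0]
force: [-1.2, 0.4, 0.3]
finger_gap: 0.0402
```

```bash
python3 look.py 14
```

```text
13.3 [0.50429713 0.17037441 0.00624934] head -0.2509003183699678 0.04022594650175054 [-1.23795573  0.39427516  0.26609371] [ 0.24  0.39  1.96 -0.    0.79  0.49]
[381.5445623  696.93213689]
[366.69035454 622.29335628]
[398.99419823 623.41313898]
```

View pics/w14.png

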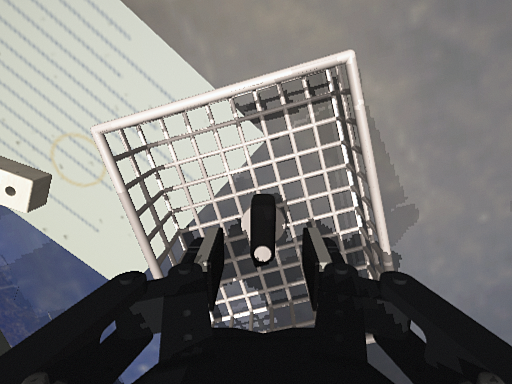

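Released and free between the fingers. Retreating straight up.

send_rows --gripper '[135, 135, 135, 135, 135, 135, 135, 135, 135, 135]' --pt "0 0 0.01" --pt "0 0 0.03" --pt "0 0 0.055" --pt "0 0 0.085" --pt "0 0 0.115" --pt "0 0 0.145" --pt "0 0 0.17" --pt "0 0 0.18" --pt "0 0 0.18" --pt "0 0 0.18" --yaw '[0, 0, 0, 0, 0, 0, 0, 0, 0, 0]'

```text
t: 14.18
tcp_pos: [0.504, 0.1703, 0.186]
ee_rot: [-3.117, 0.393, -0.0]
force: [-0.7, -0.4, 0.1]
finger_gap: 0.0402
```

```bash
python3 look.py 15
python3 - <<'E'
from h import *
s=cam('side')
a=s['frame'][110:270,170:310];cv2.imwrite('pics/s15c.png',cv2.resize(a,None,fx=3.7,fy=3.7,interpolation=cv2.INTER_CUBIC))
E
```

```text
14.1833 [0.504004   0.17028487 0.18602449] head -0.2510246035151808 0.04020606868655687 [-0.71067519 -0.39201811  0.11183368] [0.24 0.14 1.86 0.   1.15 0.49]
[333.10392041 452.38296601]
[327.64244916 425.03247147]
[339.17908843 392.80337057]
```

View pics/w15.png

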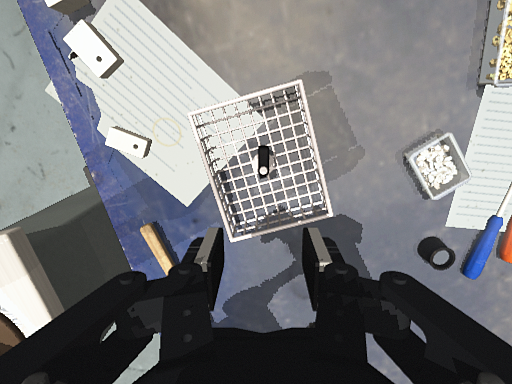

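View pics/s15c.png

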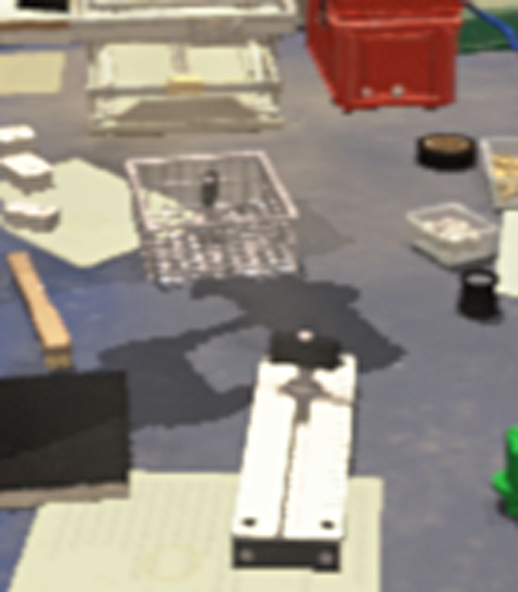

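The stud stands in the basket (wrist view, (263,163)), the basket hasn't moved, and the sound stud is where it was and still across the slot. Handing in.

Run:
```python
from h import *
print(bot.job_done(),state()['t'])
```

```text
the job is handed in; nothing more can be done
the job is handed in; nothing more can be done
```

The broken stud is out of the plate and in the wire basket, and the job is handed in; the last clock reading was about 14 s. I turned it about 1.44 rad clockwise where it sat until the handle lay in line with the slot, then lifted it out. I lowered it to about 43 mm mid-height in the basket before letting go.

- **Last checks:** In the last wrist and side pictures, the stud stands upright near the middle of the basket. The basket looks unmoved and the sound stud still stands across the slot. I judged both by eye and did not re-measure their positions. The robot was touching nothing.
- **Bystanders:** The arm and stud passed well clear of them. I did not re-check the tape roll's position after the move.
- **What disagreed:** The first close, at a reported TCP height of 0.036 m, gripped nothing. The side and wrist pictures showed the real fingertips about 37–40 mm higher than the reported TCP. I corrected the heights by that amount, and the second close held the handle with an 11 mm gap.

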